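Load the red-handled die into the craft press

TASK

Pick up the red-handled die block, set it on the open front of the craft press's bed and slide it in under the two overhanging lips, past the spring catch, until it is fully home against the rubber end stop, where the red catch snaps out behind it and keeps it there. Feel your way gently and stop at the light press of the rubber: forcing the block in the slot spoils the press. Let go of it there and leave the yellow-handled spare and the other things on the table where they are.

Things in the scene. Friction and masses are not known exactly. Their poses are not given: they have to be found in the camera images.
- die: the die block to load: flat steel foot 56 x 44 x 10 mm (its x, y, z) with an upright red handle 26 x 24 mm (x, y) on its middle, 63 mm tall in all, 0.16 to 0.35 kg. Origin: centre of the underside; z up, x along the foot's length. Same after a half turn. Stands on the table right of the press (-y side), any yaw
- spare: a second die block of the same shape with a yellow handle, standing on the table beside the red one (their places may be swapped); to be left alone. Origin: centre of the underside
- press: green hand press, fixed. Origin: underside of its base plate (table level) at the middle of the slot's mouth; x points into the slot (the way to slide), y left of that, z up. The flat bed, 20 mm above the table, runs from x = -88 to 140 mm. The column, 172 mm high, begins at x = 206 mm. Brass parts beside the left lip reach 45 mm above the table
- bed_front (a point): point on the bed's top at press x = -45 mm: the open place to set the die's middle down, foot along the press's x. The bed is open above from x = -88 to 0 mm; from x = -30 to 0 two guides 12 mm high, 68 mm apart at their wide end, funnel into the slot. Axes as the press
- mouth (a point): point on the bed's top in the slot's mouth (press x = 0). Slot to x = 136 mm: walls 47 mm apart (1.5 mm play each side); lips overhang the foot, underside 12 mm above the bed, 8 mm thick, 33 mm apart: only the handle passes. The sprung catch in the left wall drags on the foot (1 to 6 N) from some 70 mm before home and snaps out behind its tail 1 to 4 mm before home. Axes as the press
- pocket (a point): point on the bed's top at press x = 66 mm. A brass carriage with end stop (22 mm above the bed) and spring catch is clamped anywhere in a 40 mm span along the slot, not measured: the stop's rubber face is at press x = 74 to 114 mm, the seated die's middle at 46 to 86 mm. Feel for the stop: from about 2 N it gives 4 N per mm for 5 mm, then is hard
- glue: amber glue bottle with red cap, radius 18 mm, 125 mm tall, upright. Origin: centre of the underside. Leave alone
- mug: blue mug, radius 36 mm, 85 mm tall. Origin: centre of the underside. Leave alone
- pencil: red pencil lying on the table, about 180 mm long, 8 mm thick, along its x. Leave alone
- cap_a: loose red glue cap, radius 13 mm, 22 mm tall. Origin: centre of the underside. Leave alone
- cap_b: another loose red cap of the same size. Leave alone
- gluestick: white glue stick lying on the table, 75 x 24 x 24 mm. Leave alone
Things that resemble listed ones, but are neither listed nor needed, are in the scene too. Leave any blue or orange look-alike of the die alone.

How it is judged:
By the outcome, as a careful person would: the job done as asked, in the order asked, and still so for the second after the job is handed in, with the robot touching nothing.
It also fails if it takes over 69 s, if anything falls off the work surface, if the arm or the gripper's body presses on something with over 40 N, if the wrist force passes 120 N, or if a joint passes its speed limit or range.

ROBOT

A 6-joint arm with a two-finger parallel gripper is mounted at the origin on the work surface. World frame = base frame: x ahead of the robot, y to its left, z up, the work surface at z = 0. Lengths are in m, angles in rad, forces in N, time in s.
With the tool pointing down it reaches from about 0.15 to 0.775 m from the base axis. Payload 6.1 kg.
Tool frame: the origin (TCP) lies midway between the tips of the shut fingers; the grasp point (between the pads) lies behind it (hold_point_z is the x of the grasp point in the tool frame, in m); x points along the fingers, y is the direction in which the jaws open and shut, and the axes are right-handed (so a half turn about x gives the same grasp; the last joint's range is limited). The gripper opens to 85 mm and grips with 20 to 120 N. Pads are 22 mm wide; open, the fingers measure 114 mm over their backs; the gripper's body (76 mm by 85 mm) begins 54 mm behind the grasp point. The pads swing forward as they close: fully open they stand 13 mm farther back than shut.
Start: joints at [1.214, 0.126, -0.04, 1.405, 0, 1.571], TCP at [0.183, 0.492, 0.231] pointing down, gripper open.
Joint ranges: [-2.72, 2.72], [-0.95, 1.95], [-1.27, 1.35], [-1.78, 2.02], [-1.46, 1.47], [-3.14, 3.14]. Speed limits (rad/s): [2.39, 2.39, 3.01, 3.14, 3.14, 3.14].

INTERFACE

Orientations are given as a rotation vector (axis times angle).
In Python, from station import * gives the robot as it stands. The module is installed in compiled form; this text tells all that it offers.
- The arm moves only by the tool step_arm, never from a script. Its arguments are lists of equal length, an entry for each row: "translation": the shift along the tool's x, y, z in mm, a list of three; "dr": the turn, a rotation vector about the tool's x, y, z in degrees, a list of three. A call has 1 to 5 rows; each row shifts and turns the commanded pose from where the row before left it, along the tool's axes as they then stand; what a row does not reach is not made up. A row lasts 1/12 s, in which the tool goes at most 41.7 mm and 7.16 degrees, less where a joint would pass 70% of its speed; a pose out of reach is approached as far as the arm can. A call is refused whole if a number of a shift passes 41.7 or a number of a turn 7.16, either way. A call with a gripper value outside its range is refused whole. "jaw" is the finger opening in mm, from 0 to 85.4, set as the call begins (left out, the last holds). The fingers move at their own pace and stop on an object; "newtons" is the grip in N (left out, the last holds). Time passes only in rows, so rows that do not move let the fingers close. It gives the time, the measured TCP pose, the force and the opening at its end, in the units of the state.
- get_obs(): the state, without advancing time (a new reading comes with each control period).
- capture(name): name is "scene" or "top" or "wrist"; returns a dict with "pixels" (420x560x3 uint8, blue, green, red), "intrinsics" (3x3 intrinsics, pixels), "origin" and "orientation" of the camera in the world; the wrist camera has in their place "T_tool_cam" (4x4, takes a point from camera to tool coordinates, whose origin is the TCP and whose axes are the tool frame's). Camera axes: x right, y down, z forward; pixel columns grow to the right and rows downward; lengths in m; the calibration is good to about 2 mm. A picture is of the moment at which its call begins: read the wrist's pose just before it. There is no depth.
- close_job(): hands the job in, once; it reports no verdict.
The state is a dict: "clock": time; "joint_positions": joint angles; "joint_vel": joint speeds; "joint_torque": joint torques, N m; "tool_pos": TCP position; "tool_rot": TCP orientation; "force": force on the tool from outside, world axes, zero at the start; "wrist_torque": the same for the moment, N m; "width": finger opening in m.
Only numpy, scipy, OpenCV 4.12 (cv2) and the standard library are available. Lean on these libraries where they do the work, as an engineer would, in place of code of your own. Each camera call takes 0.05 s, during which the arm holds its last target.

## Working session

There is one attempt and no reset: what is moved stays moved. The work goes in short steps, Python scripts to look and compute and a tool call to move; the robot and the scene stay as the last step left them, time stands still between calls to the robot, and variables do not carry over. Pictures are saved under pics/ and viewed, and the job is handed in when it is done.

Besides the shell and the picture viewer there is one more tool, called after "Emit:" as name(argument=value, ...) on one line, values as JSON. step_arm: Moves the arm, as the interface text tells. Its arguments: {"type":"object","properties":{"translation":{"type":"array","items":{"type":"array","items":{"type":"number"}}},"dr":{"type":"array","items":{"type":"array","items":{"type":"number"}}},"jaw":{"type":"number"},"newtons":{"type":"number"}},"required":["translation","dr"]}

```bash
mkdir -p pics; ls
python3 - <<'E'
from station import *
import cv2
o=get_obs()
for k in o: print(k,o[k])
for n in ("scene","top","wrist"):
    c=capture(n); cv2.imwrite(f"pics/{n}0.png",c["pixels"])
    for k in c:
        if k!="pixels": print(n,k,c[k])
E
```

```text
pics
clock 0.0
joint_positions [ 1.21400318e+00  1.26395147e-01 -4.06236791e-02  1.40541058e+00
  1.76860060e-05  1.57081678e+00]
joint_vel [ 0.00095069 -0.00087554 -0.00042493 -0.00051851  0.00129636 -0.00105774]
joint_torque [ 2.11684484e-03 -4.35914683e+01  3.52924776e+01  1.72441226e-02
  1.09532307e-04 -3.44855131e-06]
tool_pos [0.18321631 0.49154614 0.23051336]
tool_rot [ 0.27871822  1.55291128 -0.28124891]
force [ 0.18944118  0.43585256 -0.21319337]
wrist_torque [-0.01340578  0.04228091 -0.00793596]
width 0.08565655846911839
scene intrinsics [[410.79404983   0.         276.78825209]
 [  0.         410.79404983 213.88074288]
 [  0.           0.           1.        ]]
scene origin [0.77127902 0.27960129 0.66755499]
scene orientation [-0.84338683 -2.65930404  0.9390237 ]
top intrinsics [[397.679909     0.         278.3375014 ]
 [  0.         397.679909   213.98775204]
 [  0.           0.           1.        ]]
top origin [ 0.35159673 -0.12444073  1.05221564]
top orientation [-2.16860824  2.1447843  -0.13618869]
wrist intrinsics [[361.58352371   0.         277.61547318]
 [  0.         361.58352371 213.06826417]
 [  0.           0.           1.        ]]
wrist T_tool_cam [[ 1.27349809e-03 -2.71875013e-01  9.62331728e-01 -1.42014456e-01]
 [ 9.99999188e-01  3.92823677e-04 -1.21236584e-03 -7.44386633e-05]
 [-4.84147103e-05  9.62332491e-01  2.71875293e-01 -6.83268251e-02]
 [ 0.00000000e+00  0.00000000e+00  0.00000000e+00  1.00000000e+00]]
```

View pics/scene0.png

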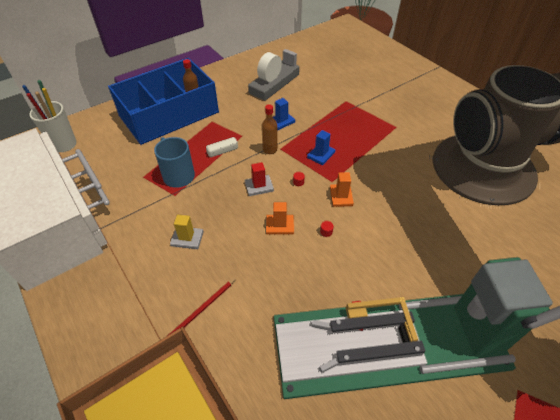

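View pics/top0.png

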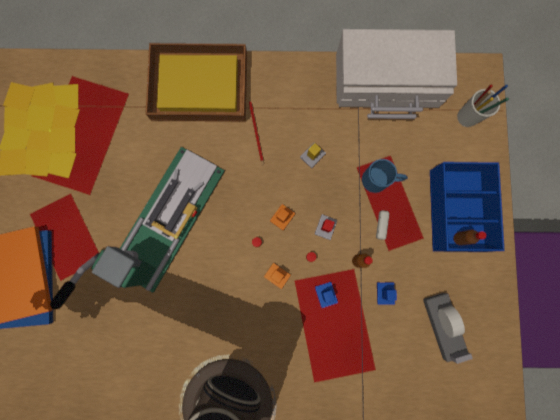

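The scene view shows the red die at (259,178), beside the press at (390,340). In the top view the red die is at (326,227), the spare at (313,155), and the press runs from (212,160) to (125,270).

Things that could be taken for the red die, top-view pixels:
- **Yellow spare:** (313,155)
- **Orange look-alikes:** (283,215) and (278,275)
- **Blue look-alikes:** (327,294) and (387,292)
- **Red caps:** (257,241) and (311,256)
- **Red cap on the glue bottle:** (367,261)

By the description, the red handle on a grey steel foot at (326,227) is the one I want. I'll check it in a close crop.

```bash
cat > h.py <<'E'
import numpy as np, cv2
from scipy.spatial.transform import Rotation as R
from station import *
def cam(name):
    if name=="wrist":
        o=get_obs(); c=capture(name); T=np.eye(4); T[:3,:3]=R.from_rotvec(o["tool_rot"]).as_matrix(); T[:3,3]=o["tool_pos"]
        T=T@np.array(c["T_tool_cam"])
    else:
        c=capture(name); T=np.eye(4); T[:3,:3]=R.from_rotvec(c["orientation"]).as_matrix(); T[:3,3]=c["origin"]
    return c["pixels"],np.array(c["intrinsics"]),T
def ray(K,T,uv,z):
    d=T[:3,:3]@np.linalg.inv(K)@np.array([uv[0],uv[1],1.]); return T[:3,3]+d*(z-T[2,3])/d[2]
def proj(K,T,p):
    q=K@(T[:3,:3].T@(np.asarray(p)-T[:3,3])); return q[:2]/q[2]
def crop(img,x0,y0,x1,y1,s,f): cv2.imwrite(f,cv2.resize(img[y0:y1,x0:x1],None,fx=s,fy=s,interpolation=cv2.INTER_CUBIC))
E
python3 - <<'E'
from h import *
im=cv2.imread("pics/top0.png"); crop(im,90,140,230,300,3.75*1,"pics/top_press.png"); crop(im,290,190,350,250,9,"pics/top_die.png")
im=cv2.imread("pics/scene0.png"); crop(im,230,150,290,205,9,"pics/sc_die.png"); crop(im,265,250,545,400,2.8,"pics/sc_press.png")
E
```

```text
(no output)
```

View pics/top_press.png

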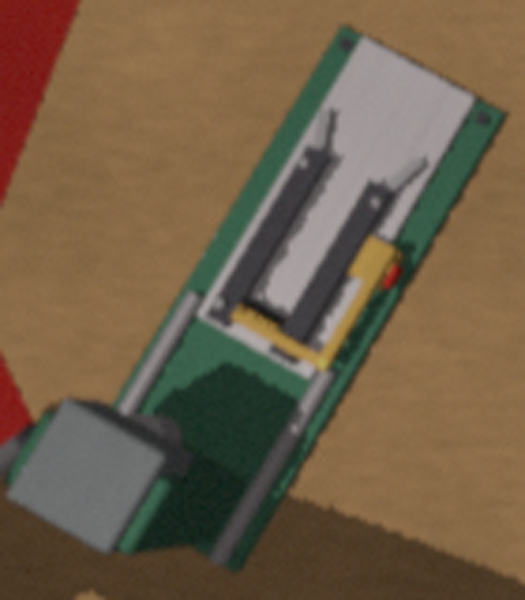

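View pics/top_die.png

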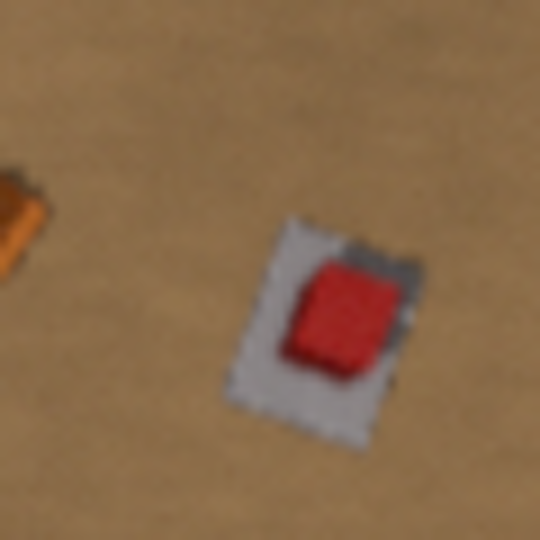

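View pics/sc_die.png

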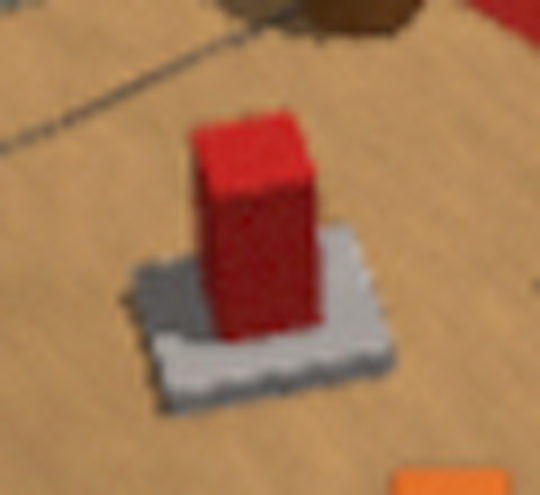

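View pics/sc_press.png

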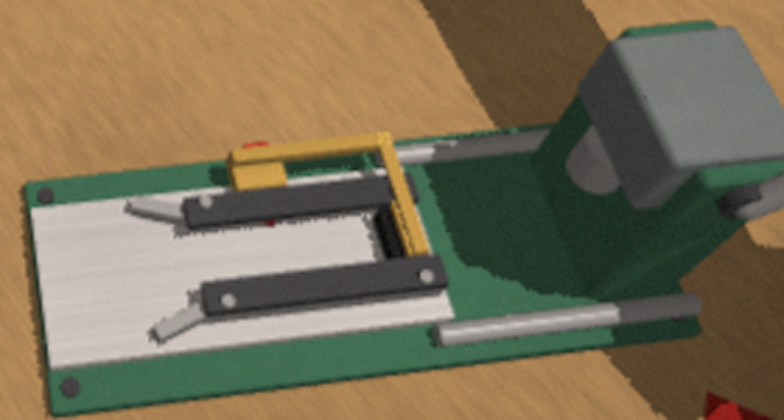

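Run:
```python
from h import *
_,Kt,Tt=cam("top"); _,Ks,Ts=cam("scene")
np.set_printoptions(precision=4,suppress=True)
def L(K,T,pts,off,s,z): return np.array([ray(K,T,(p[0]/s+off[0]-.3,p[1]/s+off[1]-.3),z)[:2] for p in pts])
b=L(Kt,Tt,[(362,35),(475,98),(312,375),(198,312)],(90,140),3.75,.02); print("bed top",b)
bs=L(Ks,Ts,[(33,207),(50,368),(452,320)],(265,250),2.8,.02); print("bed scene",bs)
for q in (b,):
  f=(q[0]+q[1])/2; e=(q[2]+q[3])/2; d=e-f; print("len",np.linalg.norm(d),"yaw",np.degrees(np.arctan2(d[1],d[0])), "widths",np.linalg.norm(q[0]-q[1]),np.linalg.norm(q[2]-q[3]),"mouth",f+d*88/228, "front",f+d*43/228)
d=bs[2]-bs[1];print("scene len",np.linalg.norm(d),np.degrees(np.arctan2(d[1],d[0])))
f=(bs[0]+bs[1])/2;u=d/np.linalg.norm(d);print("mouth sc",f+u*.088)
D=L(Kt,Tt,[(290,215),(422,262),(368,448),(230,395)],(290,190),9,.010); print("die",D.mean(0),D)
Ds=L(Ks,Ts,[(133,268),(345,228),(393,358),(168,400)],(230,150),9,.010); print("die sc",Ds.mean(0),Ds)
for q in (D,Ds):
  for i in range(4):
    d=q[(i+1)%4]-q[i]; print(np.linalg.norm(d),np.degrees(np.arctan2(d[1],d[0])))
H=L(Kt,Tt,[(323,262),(402,285),(362,378),(283,355)],(290,190),9,.063); print(H.mean(0))
Hs=L(Ks,Ts,[(193,130),(293,112),(316,180),(206,195)],(230,150),9,.063); print(Hs.mean(0))
```

```text
bed top [[0.6541 0.1237]
 [0.6091 0.0418]
 [0.4117 0.1486]
 [0.4546 0.2297]]
bed scene [[0.6085 0.0436]
 [0.6542 0.1247]
 [0.4558 0.2328]]
len 0.22514969930542325 yaw 151.79360704171523 widths 0.09341072657933663 0.09182408607507046 mouth [0.555  0.1238] front [0.5942 0.1028]
scene len 0.2259172939908197 151.39764057767837
mouth sc [0.5541 0.1263]
die [ 0.4519 -0.2502] [[ 0.4856 -0.2394]
 [ 0.4721 -0.278 ]
 [ 0.4174 -0.2619]
 [ 0.4325 -0.2217]]
die sc [ 0.4534 -0.2451] [[ 0.4706 -0.2754]
 [ 0.4206 -0.2566]
 [ 0.4356 -0.2142]
 [ 0.4869 -0.2341]]
0.04093048754616105 -109.19642337765343
0.05702021002291498 163.5689445475439
0.04289107571167696 69.50654836560112
0.055988684619493884 -18.376285669022867
0.05346641152831927 159.4402556664267
0.04501434870508694 70.45623593412753
0.05501998173940182 -21.14429123236611
0.044452323551200865 -111.52976612890576
[ 0.4496 -0.248 ]
[ 0.4529 -0.2455]
```

Run:
```python
from h import *
np.set_printoptions(precision=4,suppress=True)
import station; print([n for n in dir(station) if n[0]!='_'])
print(getattr(station,'hold_point_z',None))
M=R.from_rotvec(get_obs()["tool_rot"]).as_matrix(); print(M)
y=M[:,1];print("tool y yaw",np.degrees(np.arctan2(y[1],y[0])))
```

```text
['MotionError', 'capture', 'close_job', 'get_obs', 'hold_point_z']
-0.0187
[[-0.0003  0.3493  0.937 ]
 [-0.0008  0.937  -0.3493]
 [-1.     -0.0008  0.    ]]
tool y yaw 69.55711787331772
```

Run:
```python
from h import *
_,Kt,Tt=cam("top"); _,Ks,Ts=cam("scene")
for p in ([.183,.492,.231],[.183,.492,.35],[0,0,0],[0,0,.2]): print(p,proj(Kt,Tt,p),proj(Ks,Ts,p))
im=cv2.imread("pics/scene0.png");
```

```text
[0.183, 0.492, 0.231] [-31.89876688 345.93784113] [839.15932139 347.93255835]
[0.183, 0.492, 0.35] [-86.02425244 360.21672601] [988.01160579 295.71374359]
[0, 0, 0] [226.82346873 404.61190908] [483.03862833 167.51095117]
[0, 0, 0.2] [214.18587021 439.37017121] [523.63787029  92.64425609]
```

View pics/wrist0.png

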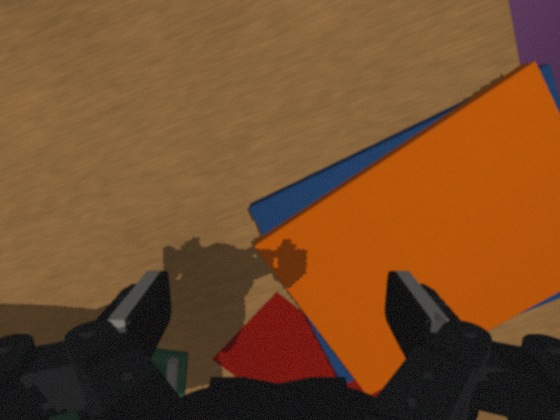

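Emit:
step_arm(translation=[[-40, 0, 0], [-40, 0, 0], [-40, 0, 0], [0, -25, 21], [0, -25, 21]], dr=[[0, 0, 0], [0, 0, 0], [0, 0, 0], [0, 0, 0], [0, 0, 0]])

```text
clock: 0.77
tool_pos: [0.206, 0.4323, 0.354]
tool_rot: [0.282, 1.551, -0.274]
force: [0.5, -0.1, -0.8]
width: 0.0852
```

Emit:
step_arm(translation=[[0, -30, 25], [0, -30, 25], [0, -30, 25], [0, -30, 25], [0, -30, 25]], dr=[[0, 0, 0], [0, 0, 0], [0, 0, 0], [0, 0, 0], [0, 0, 0]])

```text
clock: 1.18
tool_pos: [0.27, 0.2445, 0.3514]
tool_rot: [0.28, 1.552, -0.279]
force: [1.2, -0.1, 0.6]
width: 0.0856
```

Emit:
step_arm(translation=[[0, -30, 25], [0, -30, 25], [0, -30, 25], [0, -30, 25], [0, -30, 25]], dr=[[0, 0, 0], [0, 0, 0], [0, 0, 0], [0, 0, 0], [0, 0, 0]])

```text
clock: 1.6
tool_pos: [0.3346, 0.0601, 0.3516]
tool_rot: [0.28, 1.552, -0.279]
force: [1.7, 0.9, 0.7]
width: 0.0859
```

Run:
```python
from h import *
o=get_obs(); print(o["clock"],o["tool_pos"],np.degrees(o["joint_positions"]),o["force"])
M=R.from_rotvec(o["tool_rot"]).as_matrix(); print(M)
```

```text
1.6 [0.33461212 0.06011575 0.35163235] [ 1.01820370e+01 -1.08707066e+01 -4.41332524e+00  9.63876355e+01
  3.40048570e-03  3.06052480e+01] [1.66103715 0.91954331 0.68962378]
[[ 1.18763221e-03  3.48951287e-01  9.37140112e-01]
 [ 2.73603714e-04  9.37140624e-01 -3.48951824e-01]
 [-9.99999257e-01  6.70831442e-04  1.01750402e-03]]
```

Emit:
step_arm(translation=[[0, -30, 26], [0, -30, 26], [0, -30, 26], [0, -30, 26], [0, -30, 26]], dr=[[0, 0, 0], [0, 0, 0], [0, 0, 0], [0, 0, 0], [0, 0, 0]])

```text
clock: 2.02
tool_pos: [0.4042, -0.1262, 0.3516]
tool_rot: [0.281, 1.552, -0.281]
force: [0.8, 0.3, 0.4]
width: 0.0856
```

Emit:
step_arm(translation=[[20, -30, 26], [25, -30, 25], [25, -20, 15], [25, 0, 0], [0, 0, 0]], dr=[[0, 0, 0], [0, 0, 0], [0, 0, 0], [0, 0, 0], [0, 0, 0]])

```text
clock: 2.43
tool_pos: [0.434, -0.2163, 0.2546]
tool_rot: [0.284, 1.561, -0.28]
force: [-0.6, -0.4, 0.2]
width: 0.0854
```

Run:
```python
from h import *
im,K,T=cam("wrist"); cv2.imwrite("pics/wrist1.png",im); o=get_obs(); print(o["clock"],o["tool_pos"],o["force"])
im,K,T=cam("top"); cv2.imwrite("pics/top1.png",im)
```

```text
2.4833 [ 0.43440931 -0.21575951  0.25768223] [-1.20083164  0.10623694  0.85614435]
```

View pics/wrist1.png

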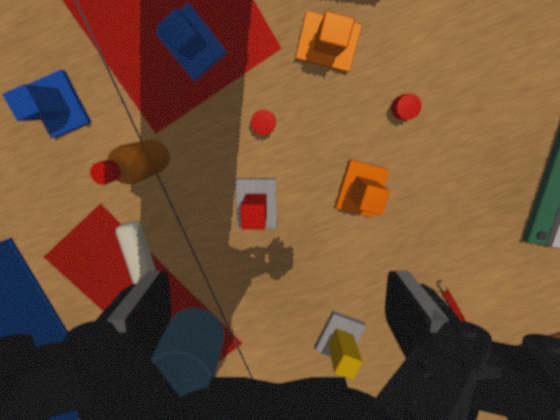

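Wrist view: the red die on its grey foot is at (256,203), square with the jaws. The spare is at (345,345), and the orange ones are at (330,40) and (365,190). I'll measure the die's position from this view.

Run:
```python
from h import *
np.set_printoptions(precision=4,suppress=True)
im,K,T=cam("wrist"); o=get_obs()
hsv=cv2.cvtColor(im,cv2.COLOR_BGR2HSV)
crop(im,220,165,300,245,8,"pics/w1die.png")
g=((hsv[...,1]<60)&(hsv[...,2]>90)).astype(np.uint8); r=(((hsv[...,0]<8)|(hsv[...,0]>172))&(hsv[...,1]>150)).astype(np.uint8)
for m in (g,r):
  w=np.zeros_like(m); w[165:245,220:295]=m[165:245,220:295]
  cs,_=cv2.findContours(w,cv2.RETR_EXTERNAL,cv2.CHAIN_APPROX_NONE); c=max(cs,key=cv2.contourArea); print(cv2.minAreaRect(c))
  if m is r: R_=c
M=R.from_rotvec(o["tool_rot"]).as_matrix();print(o["tool_pos"]); print(M)
```

```text
((254.49996948242188, 199.49998474121094), (48.99999237060547, 38.99999237060547), 90.0)
((252.0, 208.0), (34.0, 24.0), 90.0)
[ 0.4359 -0.2156  0.2614]
[[ 0.0008  0.3489  0.9372]
 [-0.0003  0.9372 -0.3489]
 [-1.      0.0001  0.0009]]
```

View pics/w1die.png

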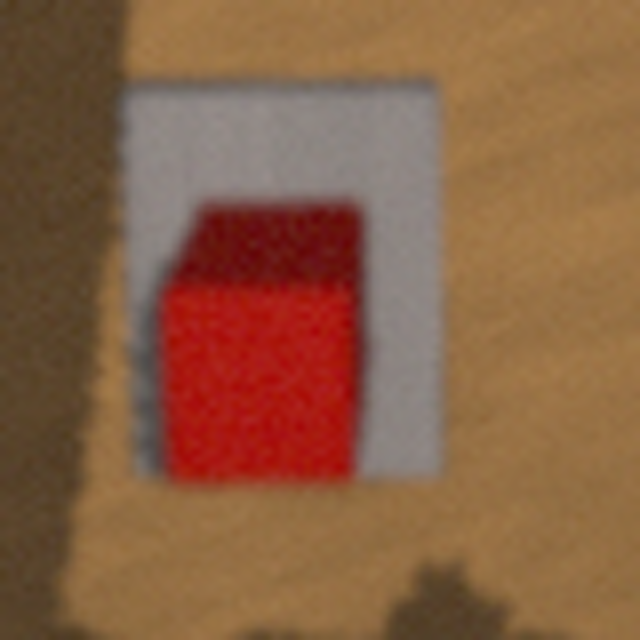

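Run:
```python
from h import *
np.set_printoptions(precision=4,suppress=True)
im,K,T=cam("wrist"); o=get_obs(); M=R.from_rotvec(o["tool_rot"]).as_matrix();print(o["clock"],o["tool_pos"])
for pts,z in (([(124,85),(438,85),(443,478),(136,478)],.010),([(162,285),(357,287),(355,480),(172,480)],.063)):
  P=np.array([ray(K,T,(p[0]/8+219.6,p[1]/8+164.6),z) for p in pts]); c=P.mean(0)
  print(c,"in tool mm",1000*M.T@(c-o["tool_pos"]))
  for i in range(4):
    d=M.T@(P[(i+1)%4]-P[i]); print(np.linalg.norm(d), np.degrees(np.arctan2(d[2],d[1])))
```

```text
2.6333 [ 0.4363 -0.2156  0.2622]
[ 0.4534 -0.2494  0.01  ] in tool mm [252.2328 -25.6988  27.1091]
0.0431138086613441 0.012725442066671323
0.05658204480413404 89.44383502699954
0.04379051901190001 -179.9973243045309
0.0565870537188291 -89.87091777739616
[ 0.4529 -0.2489  0.063 ] in tool mm [199.2314 -25.3923  26.6475]
0.02361610541544183 0.6125012930400686
0.024524546983108506 91.18027763979416
0.022591408845568612 -179.997377446055
0.024776184666228388 -91.19841348202782
```

Emit:
step_arm(translation=[[0, -25.5, 27], [35, 0, 0], [35, 0, 0], [35, 0, 0], [0, 0, 0]], dr=[[0, 0, 0], [0, 0, 0], [0, 0, 0], [0, 0, 0], [0, 0, 0]])

```text
clock: 3.05
tool_pos: [0.4498, -0.2471, 0.1505]
tool_rot: [0.281, 1.56, -0.277]
force: [-1.1, -0.1, -0.1]
width: 0.0853
```

```bash
cat > st.py <<'E'
from h import *
np.set_printoptions(precision=4,suppress=True)
o=get_obs(); M=R.from_rotvec(o["tool_rot"]).as_matrix(); print(o["clock"],o["tool_pos"],o["force"],o["wrist_torque"],o["width"])
print("to die, tool mm",1000*M.T@(np.array([.453,-.249,.031])-o["tool_pos"])); print(M)
E
python3 st.py
```

```text
3.05 [ 0.4498 -0.2471  0.1505] [-1.114  -0.1475 -0.0795] [0.0255 0.1056 0.0116] 0.08534337565928965
to die, tool mm [119.4601  -0.7835   4.5264]
[[-0.0067  0.3481  0.9374]
 [ 0.0037  0.9375 -0.3481]
 [-1.      0.0012 -0.0076]]
```

Emit:
step_arm(translation=[[30, 0, 0], [30, 0, 0], [25, 0, 0], [0, 0, 0], [0, 0, 0]], dr=[[0, 0, 0], [0, 0, 0], [0, 0, 0], [0, 0, 0], [0, 0, 0]])

```text
clock: 3.47
tool_pos: [0.4531, -0.2491, 0.0723]
tool_rot: [0.279, 1.552, -0.279]
force: [0.3, -0.2, 0.2]
width: 0.0853
```

```bash
python3 st.py
```

```text
3.4667 [ 0.4531 -0.2491  0.0723] [ 0.2601 -0.2101  0.2376] [-0.0398 -0.0278 -0.0308] 0.08526257949252201
to die, tool mm [41.2705  0.1057 -0.1698]
[[ 0.0009  0.3484  0.9373]
 [-0.0005  0.9373 -0.3484]
 [-1.     -0.0002  0.001 ]]
```

Emit:
step_arm(translation=[[15, 0, 0], [15, 0, 0], [10, 0, 0], [0, 0, 0], [0, 0, 0]], dr=[[0, 0, 0], [0, 0, 0], [0, 0, 0], [0, 0, 0], [0, 0, 0]])

```text
clock: 3.88
tool_pos: [0.4532, -0.2496, 0.0318]
tool_rot: [0.279, 1.551, -0.28]
force: [0.2, -0.4, -0.2]
width: 0.0853
```

```bash
python3 st.py
python3 - <<'E'
from h import *
im,K,T=cam("wrist"); cv2.imwrite("pics/w2.png",im)
E
```

```text
3.8833 [ 0.4532 -0.2496  0.0318] [ 0.2296 -0.3611 -0.2046] [-0.0168 -0.0169 -0.0147] 0.08532953657227525
to die, tool mm [ 0.8124  0.5163 -0.3558]
[[ 0.0015  0.3491  0.9371]
 [-0.0008  0.9371 -0.3491]
 [-1.     -0.0002  0.0017]]
```

View pics/w2.png

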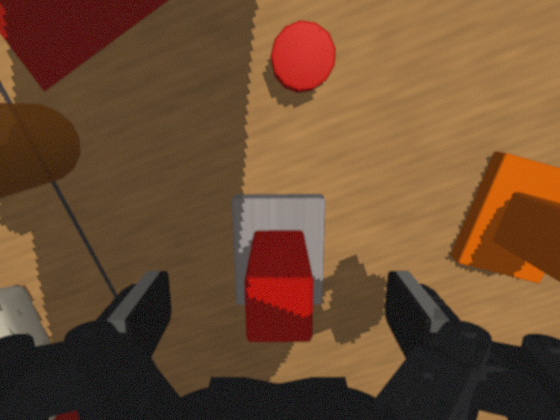

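The red handle at (280,310) is centred between the fingers, at (140,300) and (415,300). Closing on it.

Emit:
step_arm(translation=[[0, 0, 0], [0, 0, 0], [0, 0, 0], [0, 0, 0], [0, 0, 0]], dr=[[0, 0, 0], [0, 0, 0], [0, 0, 0], [0, 0, 0], [0, 0, 0]], jaw=0, newtons=60)

```text
clock: 4.35
tool_pos: [0.4523, -0.2493, 0.0303]
tool_rot: [0.28, 1.552, -0.28]
force: [1.0, -0.3, 0.8]
width: 0.0254
```

Emit:
step_arm(translation=[[0, 0, 0], [0, 0, 0], [0, 0, 0], [0, 0, 0], [0, 0, 0]], dr=[[0, 0, 0], [0, 0, 0], [0, 0, 0], [0, 0, 0], [0, 0, 0]])

```text
clock: 4.77
tool_pos: [0.4524, -0.2492, 0.0303]
tool_rot: [0.28, 1.552, -0.28]
force: [-0.7, 3.0, 4.2]
width: 0.0232
```

```bash
python3 st.py
```

```text
4.7667 [ 0.4524 -0.2492  0.0303] [-0.7352  2.9715  4.1832] [0.2818 0.0885 0.0042] 0.023162140291598184
to die, tool mm [-0.6509  0.4053  0.4436]
[[ 0.0005  0.3492  0.937 ]
 [ 0.      0.937  -0.3492]
 [-1.      0.0002  0.0004]]
```

Emit:
step_arm(translation=[[-15, 0, 0], [-30, 0, 0], [-40, 0, 0], [-40, 0, 0], [-40, 0, 0]], dr=[[0, 0, 0], [0, 0, 0], [0, 0, 0], [0, 0, 0], [0, 0, 0]])

```text
clock: 5.18
tool_pos: [0.4512, -0.2489, 0.1956]
tool_rot: [0.28, 1.555, -0.28]
force: [1.6, -0.3, -3.4]
width: 0.0235
```

Emit:
step_arm(translation=[[-10, 20, 0], [0, 35, 0], [0, 35, 0], [0, 35, 0], [0, 35, 0]], dr=[[0, 0, 0], [0, 0, 0], [0, 0, 0], [0, 0, 0], [0, 0, 0]])

```text
clock: 5.6
tool_pos: [0.508, -0.0981, 0.2043]
tool_rot: [0.28, 1.554, -0.281]
force: [0.8, -0.4, -2.1]
width: 0.0232
```

Emit:
step_arm(translation=[[0, 35, 0], [0, 35, 0], [0, 35, 0], [0, 35, 0], [0, 20, 0]], dr=[[0, 0, 0], [0, 0, 0], [0, 0, 0], [0, 0, 0], [0, 0, 0]])

```text
clock: 6.02
tool_pos: [0.5644, 0.0536, 0.2037]
tool_rot: [0.278, 1.555, -0.278]
force: [0.3, -0.5, -3.2]
width: 0.0229
```

Emit:
step_arm(translation=[[0, 20, 0], [0, 0, 0], [0, 0, 0], [0, 0, 0], [0, 0, 0]], dr=[[4, 0, 0], [3.9, 0, 0], [0, 0, 0], [0, 0, 0], [0, 0, 0]])

```text
clock: 6.43
tool_pos: [0.5706, 0.0687, 0.2045]
tool_rot: [0.386, 1.537, -0.388]
force: [-0.2, 0.6, -2.6]
width: 0.0234
```

```bash
python3 st.py
python3 - <<'E'
from h import *
im,K,T=cam("wrist"); cv2.imwrite("pics/w3.png",im); np.savez("w3.npz",K=K,T=T)
im,K,T=cam("top"); crop(im,90,140,230,300,3.75,"pics/t3.png");cv2.imwrite("pics/top3.png",im)
E
```

```text
6.4333 [0.5706 0.0687 0.2045] [-0.1729  0.5867 -2.5796] [ 0.0063 -0.0076  0.0236] 0.023363610394868783
to die, tool mm [ 173.7837 -335.3802   47.1082]
[[-0.0012  0.4739  0.8806]
 [-0.0005  0.8806 -0.4739]
 [-1.     -0.001  -0.0008]]
```

View pics/w3.png

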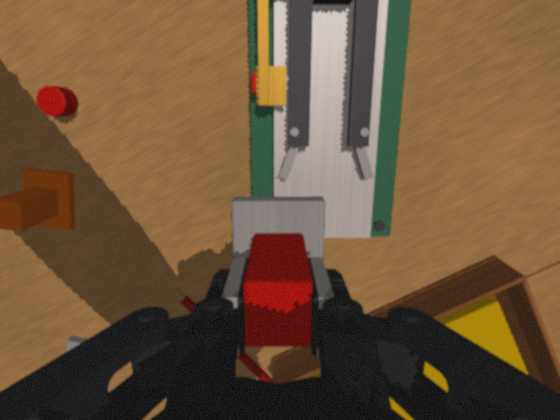

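View pics/t3.png

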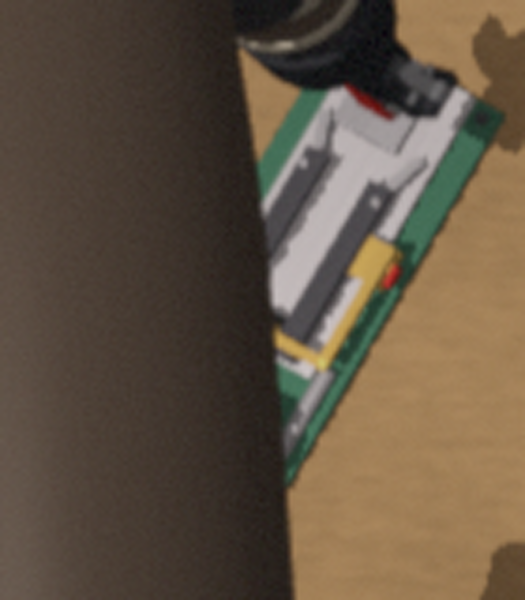

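The wrist view shows the slot straight ahead (image up is tool -z). The lips are at x≈300 and x≈360, the brass catch is on the left at (270,85), and the die foot is at (278,225). I'll measure the slot axis from the lips' inner edges and the bed's edges.

Run:
```python
from h import *
np.set_printoptions(precision=4,suppress=True)
im=cv2.imread("pics/w3.png"); d=np.load("w3.npz"); K,T=d["K"],d["T"]
crop(im,240,0,420,250,3.0,"pics/w3c.png")
crop(im,225,190,335,350,3.7,"pics/w3d.png")
hsv=cv2.cvtColor(im,cv2.COLOR_BGR2HSV); V=hsv[...,2].astype(int);S=hsv[...,1]
for v in range(10,190,12):
  row=V[v,245:415]; print(v,[ (245+int(i)) for i in np.where(np.abs(np.convolve(row,[1,1,0,-1,-1],'same'))>90)[0]])
```

```text
10 [245, 247, 256, 257, 258, 259, 267, 268, 269, 272, 273, 274, 275, 285, 286, 287, 288, 345, 348, 349, 350, 376, 377, 378, 379, 386, 387, 388, 410, 411, 413, 414]
22 [245, 247, 248, 256, 257, 258, 259, 267, 268, 269, 272, 273, 274, 275, 285, 286, 287, 288, 310, 311, 312, 313, 345, 346, 347, 375, 376, 377, 378, 385, 386, 387, 409, 410, 413, 414]
34 [245, 247, 256, 257, 258, 259, 267, 268, 269, 270, 272, 273, 274, 275, 284, 285, 286, 287, 310, 311, 312, 313, 344, 345, 346, 347, 374, 375, 376, 377, 384, 385, 386, 408, 413, 414]
46 [245, 247, 248, 256, 257, 258, 259, 267, 268, 269, 272, 273, 274, 275, 284, 285, 286, 287, 288, 309, 310, 311, 312, 344, 345, 346, 347, 373, 374, 375, 376, 383, 384, 385, 386, 407, 413, 414]
58 [245, 247, 248, 256, 257, 258, 259, 267, 268, 269, 272, 273, 274, 275, 284, 285, 286, 287, 288, 309, 310, 311, 312, 344, 345, 346, 347, 373, 374, 375, 382, 383, 384, 385, 406, 413, 414]
70 [245, 246, 248, 249, 256, 257, 258, 259, 285, 286, 287, 288, 309, 310, 311, 312, 344, 345, 346, 347, 372, 373, 374, 375, 381, 382, 383, 384, 405, 413, 414]
82 [245, 246, 248, 250, 25
[... 416 characters left out ...]
 248, 249, 273, 274, 275, 284, 285, 286, 287, 308, 309, 310, 341, 342, 343, 369, 370, 371, 378, 379, 380, 400, 401, 413, 414]
130 [245, 246, 249, 250, 273, 274, 275, 283, 284, 285, 286, 290, 291, 297, 298, 299, 307, 308, 309, 310, 340, 341, 342, 360, 361, 370, 377, 378, 379, 399, 400, 413, 414]
142 [245, 246, 249, 273, 274, 275, 284, 285, 286, 307, 308, 309, 310, 340, 341, 342, 367, 368, 369, 376, 377, 378, 398, 399, 413, 414]
154 [245, 246, 249, 273, 274, 275, 350, 351, 352, 353, 357, 358, 375, 376, 377, 397, 413, 414]
166 [245, 246, 248, 249, 273, 274, 275, 280, 355, 356, 357, 360, 361, 374, 375, 376, 396, 413, 414]
178 [245, 246, 249, 250, 273, 274, 358, 359, 360, 374, 375, 395, 413, 414]
```

View pics/w3c.png

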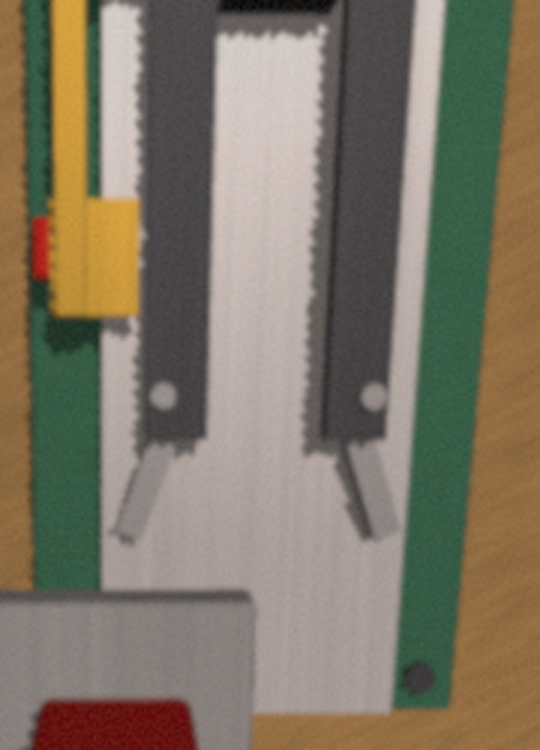

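View pics/w3d.png

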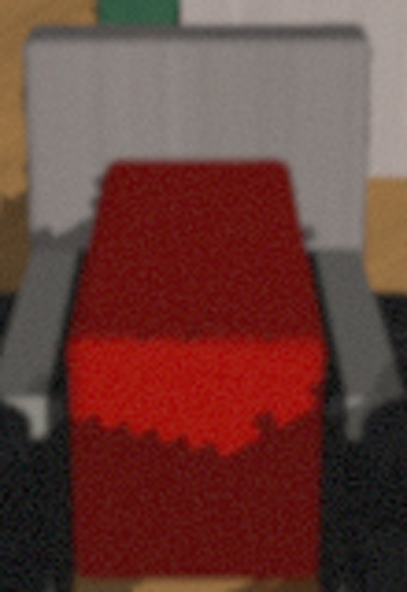

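Run:
```python
from h import *
np.set_printoptions(precision=4,suppress=True)
d=np.load("w3.npz"); K,T=d["K"],d["T"]
def line(a,b,z): 
  A=ray(K,T,a,z)[:2];B=ray(K,T,b,z)[:2]; e=A-B; print(np.degrees(np.arctan2(e[1],e[0])), A,B); return A,B
print("bed L");l=line((274,34),(274,178),.02)
print("bed R");r=line((386,22),(374.5,178),.02)
print("lip L");ll=line((312.3,22),(308.7,142),.04)
print("lip R");lr=line((354-.3,7),(348.3-.3,143),.04)
u=np.array([np.cos(np.radians(151.7)),np.sin(np.radians(151.7))]);n=np.array([-u[1],u[0]])
for q in (l,r,ll,lr): print([ (float(p@n),float(p@u)) for p in q])
print("front",ray(K,T,(345,237),.02)[:2]@u, "lip end",ray(K,T,(300,145.7),.04)[:2]@u,ray(K,T,(300,149),.032)[:2]@u,"guide ends",ray(K,T,(280,179),.032)[:2]@u)
print("rubber edge top", ray(K,T,(330,4),.042)[:2]@u)
print("top est", np.array([.555,.1238])@n,np.array([.555,.1238])@u)
# die in hand
o=get_obs();M=R.from_rotvec(o["tool_rot"]).as_matrix()
for z in (-.0303+.010,):
  zz=o["tool_pos"][2]+z
  for p in ((28,33),(362,33),(365,248)):
    P=ray(K,T,(p[0]/3.7+224.6,p[1]/3.7+189.6),zz); print("foot corner tool mm",1000*M.T@(P-o["tool_pos"]))
print(o["tool_pos"]@np.r_[n,0],o["tool_pos"]@np.r_[u,0])
```

```text
bed L
151.56224464531567 [0.455  0.1269] [0.5605 0.0698]
bed R
151.706015316167 [0.4905 0.2116] [0.6039 0.1506]
lip L
151.3079251312474 [0.465  0.1552] [0.5444 0.1117]
lip R
152.30548696575383 [0.4707 0.1875] [0.5607 0.1402]
[(-0.32746235661957696, -0.34048973965346546), (-0.3271740512852835, -0.4604026611857033)]
[(-0.41890030452858384, -0.33156975109221554), (-0.4189138235232854, -0.4603379347263303)]
[(-0.35706866912402213, -0.3358515820961937), (-0.3564490211933877, -0.42640229032073323)]
[(-0.38819917519711267, -0.3255664974057853), (-0.3892733383354755, -0.4272081953170172)]
front -0.5173820096541742 lip end -0.429453723591845 -0.4329835023914183 guide ends -0.4591298413494198
rubber edge top -0.3240382660757979
top est -0.37212205238558377 -0.42997281091755196
foot corner tool mm [ 20.316  -21.0808 -29.6494]
foot corner tool mm [ 20.2997  20.4568 -29.7166]
foot corner tool mm [20.2916 21.845  -0.9711]
-0.33098044729122456 -0.47001726340197963
```

Emit:
step_arm(translation=[[0, 21, 3.5], [0, 21, 3.5], [35, 0, 0], [35, 0, 0], [0, 0, 0]], dr=[[0, 0, 0], [0, 0, 0], [0, 0, 0], [0, 0, 0], [0, 0, 0]])

```text
clock: 6.95
tool_pos: [0.593, 0.1019, 0.1278]
tool_rot: [0.384, 1.546, -0.392]
force: [-2.4, -0.3, -4.2]
width: 0.0235
```

Emit:
step_arm(translation=[[30, 0, 0], [25, 0, 0], [15, 0, 0], [0, 0, 0], [0, 0, 0]], dr=[[0, 0, 0], [0, 0, 0], [0, 0, 0], [0, 0, 0], [0, 0, 0]])

```text
clock: 7.37
tool_pos: [0.597, 0.1025, 0.066]
tool_rot: [0.388, 1.536, -0.388]
force: [0.5, 0.4, -2.2]
width: 0.023
```

```bash
cat > pr.py <<'E'
from h import *
np.set_printoptions(precision=2,suppress=True)
u=np.array([np.cos(np.radians(151.65)),np.sin(np.radians(151.65)),0]);n=np.array([-u[1],u[0],0])
# slot frame anchored at measured axis
U=np.array([np.cos(np.radians(151.7)),np.sin(np.radians(151.7))]);N=np.array([-U[1],U[0]])
mouth=np.r_[-.4295*U-.3729*N,0.02]
def rep():
  o=get_obs(); M=R.from_rotvec(o["tool_rot"]).as_matrix(); d=1000*(o["tool_pos"]-mouth)
  print("t %.2f press x %.1f y %.2f z above bed %.1f"%(o["clock"],d@u,d@n,d[2]),"F x y z",o["force"]@u,o["force"]@n,o["force"][2],"torq",np.array([o["wrist_torque"]@u,o["wrist_torque"]@n,o["wrist_torque"][2]]),"w %.4f"%o["width"])
  print("tool yaw err deg (y vs -n)",np.degrees(np.arctan2(M[:,1]@u,-M[:,1]@n)),"tilt",M[2,1],M[2,2])
if __name__=="__main__": rep()
E
python3 pr.py
python3 - <<'E'
from h import *
im,K,T=cam("wrist"); cv2.imwrite("pics/w4.png",im)
E
```

```text
t 7.37 press x -47.6 y -0.40 z above bed 46.0 F x y z -0.2052854439289564 -0.6031328423833545 -2.1700060490067274 torq [ 0.01 -0.01 -0.07] w 0.0230
tool yaw err deg (y vs -n) -0.01763224107627256 tilt -0.0003991652971362114 -0.0003999509376665933
```

View pics/w4.png

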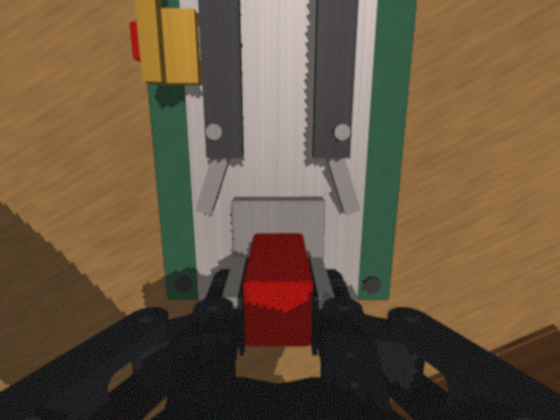

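The lip screws at (214,132) and (342,132) centre on x=278, and so does the foot (232 to 324). Lowering gently onto the bed.

Emit:
step_arm(translation=[[7, 0, 0], [5, 0, 0], [2, 0, 0], [0, 0, 0], [0, 0, 0]], dr=[[0, 0, 0], [0, 0, 0], [0, 0, 0], [0, 0, 0], [0, 0, 0]])

```text
clock: 7.83
tool_pos: [0.5971, 0.103, 0.0512]
tool_rot: [0.388, 1.536, -0.388]
force: [0.6, 0.4, -3.1]
width: 0.0232
```

Emit:
step_arm(translation=[[0.7, 0, 0], [0.7, 0, 0], [0, 0, 0], [0, 0, 0]], dr=[[0, 0, 0], [0, 0, 0], [0, 0, 0], [0, 0, 0]])

```text
clock: 8.17
tool_pos: [0.5974, 0.103, 0.0504]
tool_rot: [0.388, 1.535, -0.387]
force: [-1.3, -0.6, 3.9]
width: 0.0238
```

```bash
python3 pr.py
```

```text
t 8.17 press x -47.6 y -1.08 z above bed 30.4 F x y z 0.8261014092350424 1.1708962073496119 3.942324689770817 torq [ 0.27 -0.26  0.01] w 0.0238
tool yaw err deg (y vs -n) 0.005596573845876156 tilt 0.0005660711218141712 0.0007549784233739087
```

Emit:
step_arm(translation=[[-0.4, -0.6, 0], [0, 0, -4], [0, 0, -4], [0, 0, -4], [0, 0, 0]], dr=[[0, 0, 0], [0, 0, 0], [0, 0, 0], [0, 0, 0], [0, 0, 0]])

```text
clock: 8.58
tool_pos: [0.5858, 0.1086, 0.0504]
tool_rot: [0.388, 1.536, -0.387]
force: [-0.1, 0.4, 2.6]
width: 0.0234
```

```bash
python3 pr.py
```

```text
t 8.58 press x -34.8 y -0.45 z above bed 30.4 F x y z 0.24300859114771173 -0.3074194705394404 2.5555743042608543 torq [ 0.05 -0.    0.  ] w 0.0234
tool yaw err deg (y vs -n) 0.031430987788884195 tilt 0.0003756476140324705 2.872648209373274e-05
```

Run:
```python
from h import *
im,K,T=cam("wrist"); crop(im,170,0,390,260,2.3,"pics/w5.png")
```

```text
(no output)
```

View pics/w5.png

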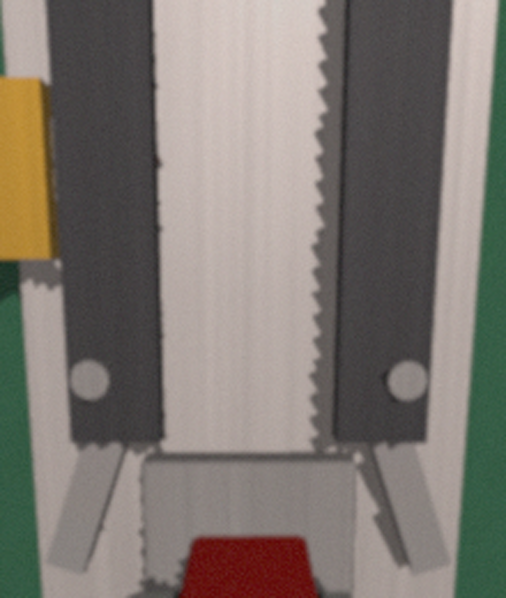

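Crop: the foot spans 144 to 355 (centre 249.5). The lips' inner edges are at 162 and 335 and the screws at 89 and 408, both centred on 248.5. It is aligned at the mouth, so I'm sliding in.

Emit:
step_arm(translation=[[0, 0, -3], [0, 0, -3], [0, 0, -3], [0, 0, -3], [0, 0, 0]], dr=[[0, 0, 0], [0, 0, 0], [0, 0, 0], [0, 0, 0], [0, 0, 0]])

```text
clock: 9.05
tool_pos: [0.5754, 0.1141, 0.0504]
tool_rot: [0.388, 1.536, -0.387]
force: [1.3, -0.5, 3.9]
width: 0.0233
```

```bash
python3 pr.py
```

```text
t 9.05 press x -23.0 y -0.41 z above bed 30.4 F x y z -1.3622472896187043 -0.1753891041030156 3.947483841559087 torq [0.11 0.28 0.04] w 0.0233
tool yaw err deg (y vs -n) 0.022106944176336223 tilt 0.0003211989203846799 0.00015972557245497176
```

Emit:
step_arm(translation=[[-0.2, 0, -3], [0, 0, -3], [0, 0, -3], [0, 0, -3], [0, 0, 0]], dr=[[0, 0, 0], [0, 0, 0], [0, 0, 0], [0, 0, 0], [0, 0, 0]])

```text
clock: 9.47
tool_pos: [0.5646, 0.1199, 0.0504]
tool_rot: [0.388, 1.536, -0.387]
force: [2.1, -0.5, 4.5]
width: 0.0232
```

```bash
python3 pr.py
```

```text
t 9.47 press x -10.8 y -0.33 z above bed 30.4 F x y z -2.02648409094693 -0.5712335737450496 4.468423487238052 torq [ 0.07  0.34 -0.02] w 0.0232
tool yaw err deg (y vs -n) 0.027071516291569828 tilt 0.0001513123287074647 -0.0003979007417313496
```

Emit:
step_arm(translation=[[0, 0, -3], [0, 0, -3], [0, 0, -3], [0, 0, -3], [0, 0, 0]], dr=[[0, 0, 0], [0, 0, 0], [0, 0, 0], [0, 0, 0], [0, 0, 0]])

```text
clock: 9.88
tool_pos: [0.554, 0.1256, 0.0504]
tool_rot: [0.388, 1.536, -0.387]
force: [2.5, 0.9, 5.4]
width: 0.0231
```

```bash
python3 pr.py
```

```text
t 9.88 press x 1.2 y -0.36 z above bed 30.4 F x y z -1.781996273827563 -2.0157109133863766 5.381017810212982 torq [-0.07  0.32  0.04] w 0.0231
tool yaw err deg (y vs -n) 0.026959371773762928 tilt 0.00023384049219668523 -0.0004734596078761477
```

Emit:
step_arm(translation=[[-0.4, 0, -3], [0, 0, -3], [0, 0, -3], [0, 0, -3], [0, 0, 0]], dr=[[0, 0, 0], [0, 0, 0], [0, 0, 0], [0, 0, 0], [0, 0, 0]])

```text
clock: 10.3
tool_pos: [0.5429, 0.1312, 0.0504]
tool_rot: [0.387, 1.537, -0.388]
force: [0.5, 0.1, 1.9]
width: 0.0234
```

```bash
python3 pr.py
```

```text
t 10.30 press x 13.7 y -0.01 z above bed 30.4 F x y z -0.3352650455183143 -0.32705922497906315 1.8515768512151713 torq [ 0.14  0.16 -0.02] w 0.0234
tool yaw err deg (y vs -n) 0.0306559838917791 tilt -0.0005663316016736586 -0.0013721478354619676
```

Emit:
step_arm(translation=[[0, 0, -3], [0, 0, -3], [0, 0, -3], [0, 0, -2], [0, 0, 0]], dr=[[0, 0, 0], [0, 0, 0], [0, 0, 0], [0, 0, 0], [0, 0, 0]])

```text
clock: 10.72
tool_pos: [0.5345, 0.1369, 0.0505]
tool_rot: [0.389, 1.536, -0.386]
force: [3.1, 1.3, -0.3]
width: 0.0232
```

```bash
python3 pr.py
python3 - <<'E'
from h import *
im,K,T=cam("wrist"); cv2.imwrite("pics/w6.png",im)
E
```

```text
t 10.72 press x 23.8 y -1.01 z above bed 30.5 F x y z -2.1011593288425083 -2.5801041345395497 -0.2533086284575179 torq [-0.72  0.61 -0.08] w 0.0232
tool yaw err deg (y vs -n) 0.019401390970402735 tilt 0.001457211848111567 -0.0001379476774000521
```

View pics/w6.png

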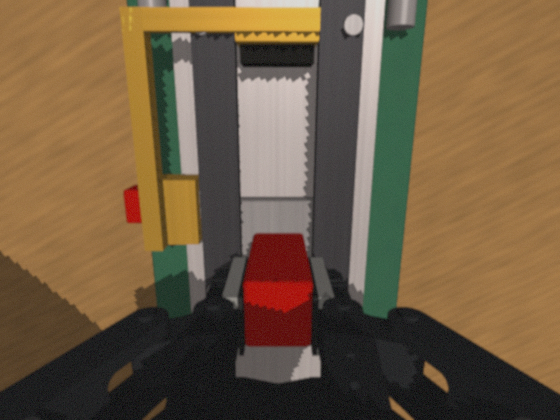

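Run:
```python
from pr import *
im,K,T=cam("wrist")
for uv,z in (((278,199),.03),((278,66),.02),((278,66),.03),((278,66),.042),((278,40),.042)):
  print(uv,z,1000*(ray(K,T,uv,z)-mouth)@u)
rep()
```

```text
(278, 199) 0.03 53.11562361485892
(278, 66) 0.02 111.48854356268349
(278, 66) 0.03 110.36911273918601
(278, 66) 0.042 109.02579575098898
(278, 40) 0.042 118.25925698823498
t 10.82 press x 24.0 y -0.93 z above bed 30.5 F x y z -1.86408118196687 -3.464245897649859 -0.9814877895306069 torq [-0.94  0.52 -0.06] w 0.0234
tool yaw err deg (y vs -n) 0.02399873055590142 tilt 0.0013059439413685425 -0.0008616910289503954
```

The catch has engaged on the left and the drag is light. The rubber face shows at about x=110, so about 57 mm are left. Continuing.

Emit:
step_arm(translation=[[0.2, 0, -3], [0, 0, -3], [0, 0, -3], [0, 0, -3], [0, 0, 0]], dr=[[0, 0, 0], [0, 0, 0], [0, 0, 0], [0, 0, 0], [0, 0, 0]])

```text
clock: 11.23
tool_pos: [0.5229, 0.1424, 0.0504]
tool_rot: [0.388, 1.537, -0.387]
force: [1.6, 2.9, -0.4]
width: 0.0231
```

```bash
python3 pr.py
```

```text
t 11.23 press x 36.6 y -0.38 z above bed 30.4 F x y z -0.03568423795805513 -3.315455936510905 -0.3654652319894842 torq [-0.88  0.11 -0.06] w 0.0231
tool yaw err deg (y vs -n) 0.03741519069849517 tilt 0.000342092658737414 -0.0013937279250552104
```

Emit:
step_arm(translation=[[0, 0, -3], [0, 0, -3], [0, 0, -3], [0, 0, -3], [0, 0, 0]], dr=[[0, 0, 0], [0, 0, 0], [0, 0, 0], [0, 0, 0], [0, 0, 0]])

```text
clock: 11.65
tool_pos: [0.5122, 0.148, 0.0504]
tool_rot: [0.388, 1.537, -0.387]
force: [1.2, 3.6, -0.5]
width: 0.0236
```

```bash
python3 pr.py
```

```text
t 11.65 press x 48.6 y -0.18 z above bed 30.4 F x y z 0.6627021039813145 -3.73875652962772 -0.47995284918520015 torq [-0.78 -0.02 -0.06] w 0.0236
tool yaw err deg (y vs -n) 0.031414839047643646 tilt 1.658505389173781e-05 -0.0014143208796520979
```

Emit:
step_arm(translation=[[0, 0, -3], [0, 0, -3], [0, 0, -3], [0, 0, -3], [0, 0, 0]], dr=[[0, 0, 0], [0, 0, 0], [0, 0, 0], [0, 0, 0], [0, 0, 0]])

```text
clock: 12.07
tool_pos: [0.5017, 0.1537, 0.0504]
tool_rot: [0.388, 1.537, -0.387]
force: [1.4, 3.7, -0.1]
width: 0.0232
```

```bash
python3 pr.py
```

```text
t 12.07 press x 60.6 y -0.17 z above bed 30.4 F x y z 0.5011177326193675 -3.9484708759265494 -0.10257359329606186 torq [-0.76 -0.12  0.01] w 0.0232
tool yaw err deg (y vs -n) 0.032391418271083224 tilt -3.4466115681197618e-06 -0.0013954546320879557
```

Emit:
step_arm(translation=[[0, 0, -2], [0, 0, -2], [0, 0, -2], [0, 0, 0], [0, 0, 0]], dr=[[0, 0, 0], [0, 0, 0], [0, 0, 0], [0, 0, 0], [0, 0, 0]])

```text
clock: 12.48
tool_pos: [0.4968, 0.1563, 0.0504]
tool_rot: [0.388, 1.537, -0.387]
force: [1.6, 3.3, -0.8]
width: 0.0232
```

```bash
python3 pr.py
python3 - <<'E'
from h import *
im,K,T=cam("wrist"); cv2.imwrite("pics/w7.png",im)
im,K,T=cam("scene"); crop(im,340,250,480,400,4,"pics/s7.png")
E
```

```text
t 12.48 press x 66.1 y -0.21 z above bed 30.4 F x y z 0.1558459080452218 -3.7071141044950138 -0.8448434220671144 torq [-0.8  -0.05 -0.01] w 0.0232
tool yaw err deg (y vs -n) 0.021707010481709105 tilt -1.995634773671595e-05 -0.0010577142498481296
```

View pics/w7.png

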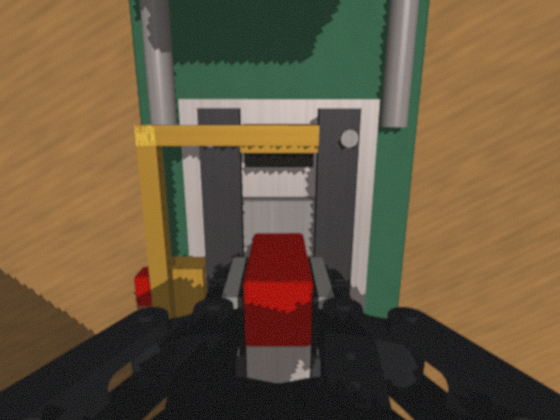

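View pics/s7.png

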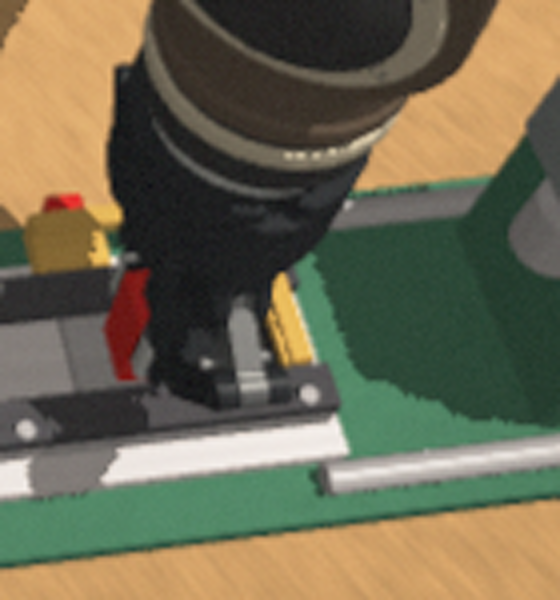

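The foot front is at v=198 and the rubber's lower edge at v=167, so roughly 13 mm remain. Slower now.

Emit:
step_arm(translation=[[0, 0, -2], [0, 0, -2], [0, 0, -2], [0, 0, -1], [0, 0, 0]], dr=[[0, 0, 0], [0, 0, 0], [0, 0, 0], [0, 0, 0], [0, 0, 0]])

```text
clock: 13.0
tool_pos: [0.4909, 0.1595, 0.0504]
tool_rot: [0.388, 1.536, -0.388]
force: [2.8, 2.1, -2.1]
width: 0.0231
```

```bash
python3 pr.py
```

```text
t 13.00 press x 72.9 y -0.20 z above bed 30.4 F x y z -1.4613971004847703 -3.165525401446152 -2.1292959708878714 torq [-0.81  0.32  0.08] w 0.0231
tool yaw err deg (y vs -n) 0.01859573039751311 tilt -9.864321840019619e-05 -0.00031044757897746855
```

Emit:
step_arm(translation=[[0, 0, -1], [0, 0, -1], [0, 0, 0]], dr=[[0, 0, 0], [0, 0, 0], [0, 0, 0]])

```text
clock: 13.25
tool_pos: [0.4892, 0.1604, 0.0504]
tool_rot: [0.388, 1.536, -0.388]
force: [3.1, 2.2, -2.6]
width: 0.0235
```

```bash
python3 pr.py
```

```text
t 13.25 press x 74.8 y -0.23 z above bed 30.4 F x y z -1.6870247595804466 -3.3785649695964843 -2.623006010599503 torq [-0.83  0.35  0.1 ] w 0.0235
tool yaw err deg (y vs -n) 0.013417686907156829 tilt -7.697173582774108e-05 -0.00037086892403509486
```

Emit:
step_arm(translation=[[0, 0, -1], [0, 0, 0]], dr=[[0, 0, 0], [0, 0, 0]])

```text
clock: 13.42
tool_pos: [0.4883, 0.1609, 0.0504]
tool_rot: [0.388, 1.536, -0.388]
force: [3.0, 1.6, -2.7]
width: 0.0234
```

```bash
python3 pr.py
```

```text
t 13.42 press x 75.8 y -0.21 z above bed 30.4 F x y z -1.8928275365126064 -2.840338214317956 -2.6516790107367347 torq [-0.76  0.3   0.16] w 0.0234
tool yaw err deg (y vs -n) 0.010427346280875424 tilt -0.00010935366903913613 -0.0003304609725421348
```

Emit:
step_arm(translation=[[0, 0, -1], [0, 0, 0]], dr=[[0, 0, 0], [0, 0, 0]])

```text
clock: 13.58
tool_pos: [0.4875, 0.1614, 0.0504]
tool_rot: [0.388, 1.536, -0.388]
force: [2.1, 2.8, -1.8]
width: 0.0231
```

```bash
python3 pr.py
```

```text
t 13.58 press x 76.8 y -0.23 z above bed 30.4 F x y z -0.5736351250034133 -3.4425965072900424 -1.7585573298059245 torq [-0.8   0.31  0.06] w 0.0231
tool yaw err deg (y vs -n) 0.010214947622411524 tilt -6.07763939501349e-05 -0.00028565363421401146
```

Emit:
step_arm(translation=[[0, 0, -0.6], [0, 0, 0]], dr=[[0, 0, 0], [0, 0, 0]])

```text
clock: 13.75
tool_pos: [0.4871, 0.1616, 0.0504]
tool_rot: [0.388, 1.536, -0.388]
force: [3.3, 2.2, -2.4]
width: 0.0233
```

```bash
python3 pr.py
```

```text
t 13.75 press x 77.3 y -0.25 z above bed 30.4 F x y z -1.8558191253727372 -3.4793271530197236 -2.391810490183574 torq [-0.81  0.41  0.11] w 0.0233
tool yaw err deg (y vs -n) 0.007827518980994192 tilt -6.157049292232486e-05 -0.00011896200485383979
```

Emit:
step_arm(translation=[[0, 0, -0.6], [0, 0, 0]], dr=[[0, 0, 0], [0, 0, 0]])

```text
clock: 13.92
tool_pos: [0.4866, 0.1619, 0.0505]
tool_rot: [0.388, 1.536, -0.388]
force: [1.5, 1.7, -2.2]
width: 0.0234
```

```bash
python3 pr.py
```

```text
t 13.92 press x 77.8 y -0.29 z above bed 30.5 F x y z -0.5405656452037286 -2.1983035515225633 -2.169538011795547 torq [-0.81  0.41  0.12] w 0.0234
tool yaw err deg (y vs -n) 0.00889577743994797 tilt 2.117072238663753e-05 -8.911790147037024e-05
```

Emit:
step_arm(translation=[[0, 0, -0.6], [0, 0, 0]], dr=[[0, 0, 0], [0, 0, 0]])

```text
clock: 14.08
tool_pos: [0.486, 0.1622, 0.0505]
tool_rot: [0.388, 1.536, -0.388]
force: [2.7, 1.7, -3.4]
width: 0.0232
```

```bash
python3 pr.py
```

```text
t 14.08 press x 78.4 y -0.23 z above bed 30.5 F x y z -1.5441682999682829 -2.726948364980142 -3.389076306721846 torq [-0.79  0.41  0.05] w 0.0232
tool yaw err deg (y vs -n) 0.005184789857740972 tilt -3.3945118956102416e-05 -4.891448969773782e-05
```

Emit:
step_arm(translation=[[0, 0, -0.6], [0, 0, 0]], dr=[[0, 0, 0], [0, 0, 0]])

```text
clock: 14.25
tool_pos: [0.4847, 0.1628, 0.0504]
tool_rot: [0.388, 1.538, -0.387]
force: [-1.9, 3.3, 0.8]
width: 0.0232
```

```bash
python3 pr.py;  python3 - <<'E'
from h import *
im,K,T=cam("wrist"); crop(im,120,90,400,390,2,"pics/w8.png")
E
```

```text
t 14.25 press x 79.9 y -0.14 z above bed 30.4 F x y z 3.243377874807686 -1.95358071229514 0.8135249426833853 torq [-0.71 -0.48  0.02] w 0.0232
tool yaw err deg (y vs -n) 0.008165228504921514 tilt 3.958040604903901e-05 -0.0019870940104725343
```

View pics/w8.png

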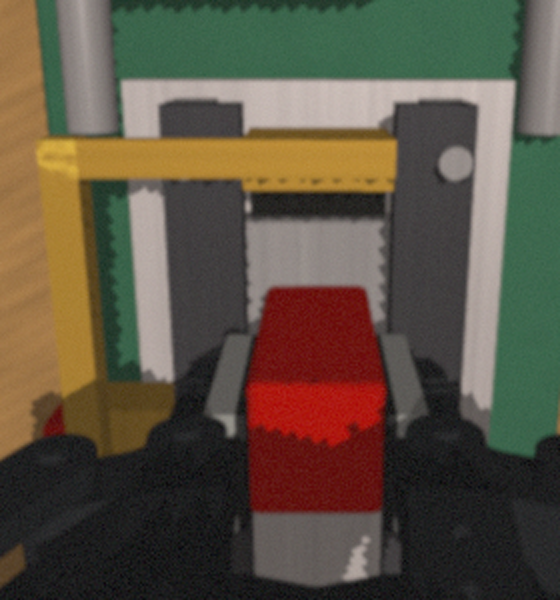

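There was a jump: x moved 1.5 mm and Fx flipped to +3 N, which looks like the catch snapping. The foot front now appears at the rubber. Creeping on to a light press.

Emit:
step_arm(translation=[[0, 0, 0], [0, 0, 0]], dr=[[0, 0, 0], [0, 0, 0]])

```text
clock: 14.47
tool_pos: [0.4846, 0.1628, 0.0504]
tool_rot: [0.388, 1.538, -0.387]
force: [-2.8, 4.5, 2.2]
width: 0.0232
```

```bash
python3 pr.py
```

```text
t 14.47 press x 80.0 y -0.12 z above bed 30.4 F x y z 4.570200051947418 -2.614661838381796 2.2399421586986548 torq [-0.7  -0.93 -0.  ] w 0.0232
tool yaw err deg (y vs -n) 0.020992171292715977 tilt -6.162800810147195e-05 -0.0019756745880340487
```

Emit:
step_arm(translation=[[0, 0, -0.6], [0, 0, 0]], dr=[[0, 0, 0], [0, 0, 0]])

```text
clock: 14.63
tool_pos: [0.4845, 0.1628, 0.0504]
tool_rot: [0.388, 1.537, -0.388]
force: [-1.7, 4.3, 1.2]
width: 0.0227
```

```bash
python3 pr.py
```

```text
t 14.63 press x 80.1 y -0.12 z above bed 30.4 F x y z 3.5711971058438636 -2.941887744307798 1.1685058403332147 torq [-0.62 -0.75 -0.02] w 0.0227
tool yaw err deg (y vs -n) 0.015528269574574281 tilt -0.00019768485742624464 -0.0008353398503794796
```

Emit:
step_arm(translation=[[0, 0, -0.6], [0, 0, 0]], dr=[[0, 0, 0], [0, 0, 0]])

```text
clock: 14.8
tool_pos: [0.4844, 0.1629, 0.0504]
tool_rot: [0.388, 1.536, -0.388]
force: [-1.0, 3.5, -1.8]
width: 0.0231
```

```bash
python3 pr.py
```

```text
t 14.80 press x 80.2 y -0.12 z above bed 30.4 F x y z 2.5909192387929907 -2.597680903417476 -1.787163445699081 torq [-0.61 -0.5   0.07] w 0.0231
tool yaw err deg (y vs -n) 0.005886715347511137 tilt -0.0003482598268790271 6.72746611745656e-05
```

Emit:
step_arm(translation=[[0, 0, -0.6], [0, 0, 0]], dr=[[0, 0, 0], [0, 0, 0]])

```text
clock: 14.97
tool_pos: [0.4841, 0.1631, 0.0504]
tool_rot: [0.388, 1.536, -0.388]
force: [1.1, 2.7, -1.2]
width: 0.0228
```

```bash
python3 pr.py
```

```text
t 14.97 press x 80.6 y -0.16 z above bed 30.4 F x y z 0.3398820883346914 -2.860555751542233 -1.1605571414169529 torq [-0.52 -0.18  0.  ] w 0.0228
tool yaw err deg (y vs -n) 0.0009867199930063838 tilt -0.000294298478135252 0.0003352870315456724
```

Emit:
step_arm(translation=[[0, 0, -0.6], [0, 0, 0]], dr=[[0, 0, 0], [0, 0, 0]])

```text
clock: 15.13
tool_pos: [0.4835, 0.1635, 0.0504]
tool_rot: [0.388, 1.536, -0.388]
force: [0.2, 2.7, -1.2]
width: 0.023
```

```bash
python3 pr.py
```

```text
t 15.13 press x 81.3 y -0.17 z above bed 30.4 F x y z 1.0816772035159095 -2.5187104352812026 -1.1626129989447742 torq [-0.52 -0.1   0.06] w 0.0230
tool yaw err deg (y vs -n) 0.0019396876085415126 tilt -0.00027668206737721524 0.0001355269933600023
```

Emit:
step_arm(translation=[[0, 0, -0.6], [0, 0, 0]], dr=[[0, 0, 0], [0, 0, 0]])

```text
clock: 15.3
tool_pos: [0.4828, 0.1636, 0.0504]
tool_rot: [0.387, 1.536, -0.388]
force: [1.0, 1.1, -1.4]
width: 0.0232
```

```bash
python3 pr.py
```

```text
t 15.30 press x 82.0 y 0.01 z above bed 30.4 F x y z -0.3895861838632863 -1.4641162723970131 -1.439299803075634 torq [-0.33 -0.07  0.05] w 0.0232
tool yaw err deg (y vs -n) -0.003561942632086457 tilt -0.000635830677886029 0.00020004800602357875
```

Emit:
step_arm(translation=[[0, 0, -0.5], [0, 0, 0]], dr=[[0, 0, 0], [0, 0, 0]])

```text
clock: 15.47
tool_pos: [0.4824, 0.1637, 0.0504]
tool_rot: [0.387, 1.536, -0.389]
force: [1.5, -0.4, -1.8]
width: 0.023
```

```bash
python3 pr.py
```

```text
t 15.47 press x 82.4 y 0.16 z above bed 30.4 F x y z -1.4463863289050918 -0.37626294546941885 -1.8327187504311044 torq [-0.07  0.14  0.  ] w 0.0230
tool yaw err deg (y vs -n) -0.006845277602177697 tilt -0.0009815220380932632 0.00037623247859414066
```

Emit:
step_arm(translation=[[0, 0, -0.5], [0, 0, 0]], dr=[[0, 0, 0], [0, 0, 0]])

```text
clock: 15.63
tool_pos: [0.4821, 0.1638, 0.0504]
tool_rot: [0.387, 1.535, -0.389]
force: [1.7, -1.8, -2.9]
width: 0.0232
```

```bash
python3 pr.py;  python3 - <<'E'
from h import *
im,K,T=cam("wrist"); crop(im,120,90,400,390,2,"pics/w9.png")
im,K,T=cam("scene"); crop(im,330,270,450,380,5,"pics/s9.png")
E
```

```text
t 15.63 press x 82.7 y 0.16 z above bed 30.4 F x y z -2.3719920180412326 0.8082430792873024 -2.941284040207611 torq [ 0.16  0.48 -0.02] w 0.0232
tool yaw err deg (y vs -n) -0.016827873312000804 tilt -0.0009811116930968367 0.0008758166458377459
```

View pics/w9.png

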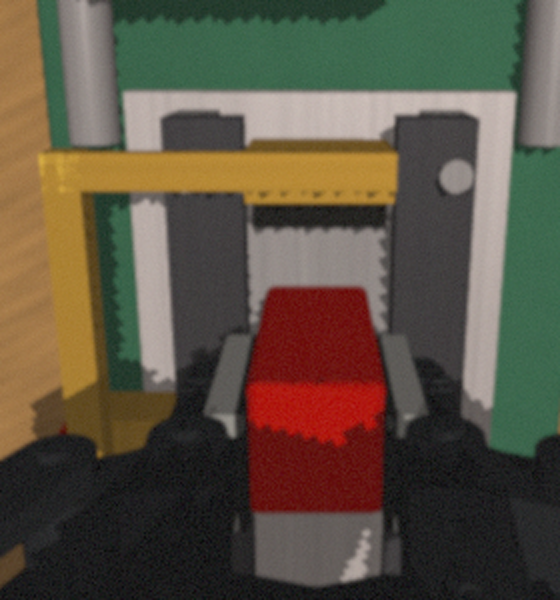

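View pics/s9.png

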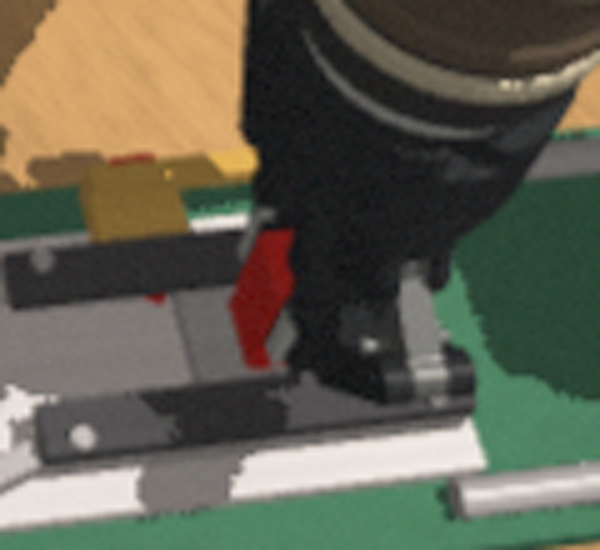

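The scene crop shows the red catch at (155,298), just behind the foot's tail edge at x≈180, and the side force is gone, so the catch has snapped out. Fx is starting to rise on the rubber. A touch more will confirm it.

Emit:
step_arm(translation=[[0, 0, -0.6], [0, 0, 0]], dr=[[0, 0, 0], [0, 0, 0]])

```text
clock: 15.9
tool_pos: [0.4817, 0.1641, 0.0504]
tool_rot: [0.387, 1.535, -0.389]
force: [2.7, -3.2, -2.8]
width: 0.0231
```

```bash
python3 pr.py
```

```text
t 15.90 press x 83.1 y 0.09 z above bed 30.4 F x y z -3.9260698119937847 1.506698496427737 -2.7501654500996513 torq [ 0.42  0.94 -0.  ] w 0.0231
tool yaw err deg (y vs -n) -0.016251610415101224 tilt -0.0008841104376499376 0.0010663959619477414
```

Emit:
step_arm(translation=[[0, 0, -0.6], [0, 0, 0]], dr=[[0, 0, 0], [0, 0, 0]])

```text
clock: 16.07
tool_pos: [0.4814, 0.1643, 0.0505]
tool_rot: [0.387, 1.534, -0.389]
force: [2.9, -4.3, -2.8]
width: 0.023
```

```bash
python3 pr.py
```

```text
t 16.07 press x 83.6 y 0.07 z above bed 30.5 F x y z -4.554028540825272 2.390603314950137 -2.772542404045228 torq [0.45 1.15 0.  ] w 0.0230
tool yaw err deg (y vs -n) -0.017090036333796972 tilt -0.0008984719218734782 0.0015385205985071204
```

Emit:
step_arm(translation=[[0, -0.4, 0], [0, 0, 0], [0, 0, 0]], dr=[[0, 0, 0], [0, 0, 0], [0, 0, 0]])

```text
clock: 16.32
tool_pos: [0.4814, 0.1642, 0.0505]
tool_rot: [0.388, 1.534, -0.388]
force: [3.7, -3.4, -4.4]
width: 0.0234
```

```bash
python3 pr.py
```

```text
t 16.32 press x 83.5 y 0.14 z above bed 30.5 F x y z -4.91643210396268 1.2617973150578612 -4.362855677646932 torq [ 0.19  1.16 -0.06] w 0.0234
tool yaw err deg (y vs -n) -0.015354851713196624 tilt -0.000172164208380704 0.0014456884125672587
```

Force holds at about 5 N with the die stationary, so it is on the rubber. Easing slightly, then releasing.

Emit:
step_arm(translation=[[0, -0.3, 0.5], [0, 0, 0]], dr=[[0, 0, 0], [0, 0, 0]])

```text
clock: 16.48
tool_pos: [0.4815, 0.1641, 0.0505]
tool_rot: [0.388, 1.535, -0.388]
force: [5.0, -2.4, -3.9]
width: 0.0234
```

```bash
python3 pr.py
```

```text
t 16.48 press x 83.3 y 0.21 z above bed 30.5 F x y z -5.498702240456395 -0.25313210296709604 -3.8708990564444026 torq [-0.02  1.14 -0.06] w 0.0234
tool yaw err deg (y vs -n) -0.00355142580317548 tilt 0.00043921075912115026 0.0005402367109919037
```

Emit:
step_arm(translation=[[0, 0, 0], [0, 0, 0], [0, 0, 0], [0, 0, 0], [0, 0, 0]], dr=[[0, 0, 0], [0, 0, 0], [0, 0, 0], [0, 0, 0], [0, 0, 0]], jaw=55)

```text
clock: 16.9
tool_pos: [0.4809, 0.1643, 0.0506]
tool_rot: [0.388, 1.536, -0.387]
force: [-0.3, -0.4, -0.1]
width: 0.0549
```

```bash
python3 pr.py
python3 - <<'E'
from h import *
im,K,T=cam("wrist"); crop(im,120,90,400,390,2,"pics/w10.png")
E
```

```text
t 16.90 press x 83.9 y 0.33 z above bed 30.6 F x y z 0.08823218402595748 0.5159165404983358 -0.1440896836155308 torq [ 0.02  0.   -0.07] w 0.0549
tool yaw err deg (y vs -n) 0.022336633181369574 tilt 0.0002709227798888547 -0.00035299285952594683
```

View pics/w10.png

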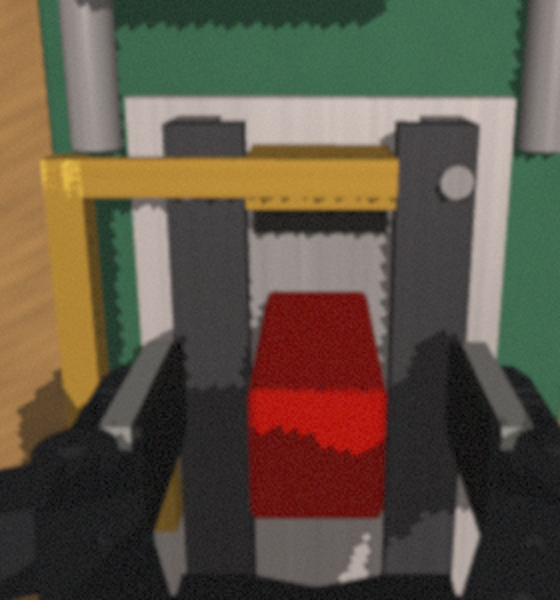

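Released: the handle stands free at (317,400) in the crop and the fingers are clear of it. Lifting straight up, then backing away for a look.

Emit:
step_arm(translation=[[-15, 0, 0], [-30, 0, 0], [-40, 0, 0], [-40, 0, 0], [0, 0, 0]], dr=[[0, 0, 0], [0, 0, 0], [0, 0, 0], [0, 0, 0], [0, 0, 0]])

```text
clock: 17.37
tool_pos: [0.4841, 0.1652, 0.1835]
tool_rot: [0.392, 1.527, -0.382]
force: [-0.1, 1.1, 0.9]
width: 0.055
```

Emit:
step_arm(translation=[[0, -35, 15], [0, -35, 15], [0, -35, 15], [0, -35, 15], [0, 0, 0]], dr=[[0, 0, 0], [0, 0, 0], [0, 0, 0], [0, 0, 0], [0, 0, 0]])

```text
clock: 17.78
tool_pos: [0.4666, 0.0075, 0.1757]
tool_rot: [0.391, 1.534, -0.394]
force: [-0.3, 1.1, -0.3]
width: 0.0551
```

```bash
python3 pr.py
python3 - <<'E'
from h import *
im,K,T=cam("scene"); cv2.imwrite("pics/s11.png",im); crop(im,330,270,450,380,5,"pics/s11c.png")
im,K,T=cam("top"); cv2.imwrite("pics/t11.png",im); crop(im,110,160,220,260,5,"pics/t11c.png")
E
```

```text
t 17.78 press x 22.1 y 145.11 z above bed 155.7 F x y z 0.7462005868468493 -0.8277282775791333 -0.3322455377769802 torq [-0.    0.03 -0.02] w 0.0551
tool yaw err deg (y vs -n) -0.3259244427286091 tilt -0.001752256850612699 0.00091628542337302
```

View pics/s11c.png

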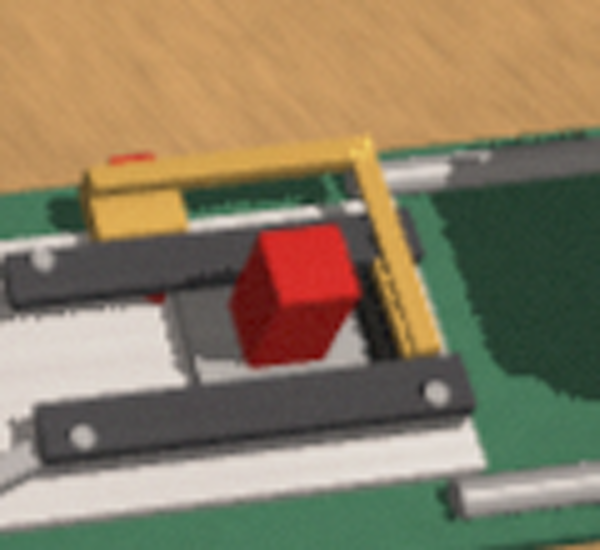

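View pics/t11.png

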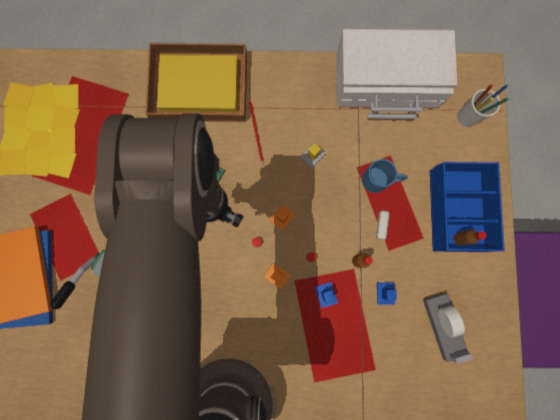

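View pics/s11.png

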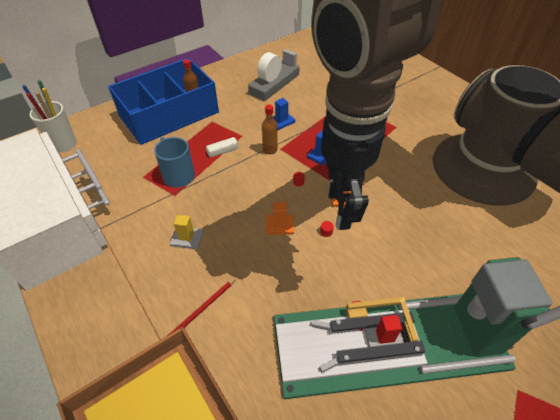

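The scene crop shows the die seated. The foot front meets the black rubber at (372,320), and the red catch protrudes at (156,298) just behind the tail at about (172,295). The spare, caps, pencil, mug and glue are where they were. Handing in.

```bash
python3 -c "
from station import *
print(close_job()); o=get_obs(); print(o['clock'],o['force'])"
```

```text
the job is handed in; nothing more can be done
None
the job is handed in; nothing more can be done
```

The red-handled die is in the press, home against the rubber stop with the red catch out behind it. I let go of it, moved the arm clear and handed the job in at about 18 s of the 69 s allowed.

- **Slide:** I set the die on the bed front and slid it in under the lips. In the readings I took, the force along the slot stayed under about 6 N.
- **Stop:** at the end the force rose steadily to about 5 N on the rubber, and I stopped there. I eased back about 0.5 mm, which did not lower the reading (5.5 N), and released.
- **Catch:** the side force from the catch dropped to nothing near the end. The last picture shows the red catch behind the foot's tail with a gap of about 3 mm, a rough estimate from the pixels.
- **Snap timing:** at about x = 79 mm the die jumped about 1.5 mm and the force flipped sign. I first took that for the catch snapping. The side force only went away at about x = 82 mm, so the snap was more likely there.
- **Surroundings:** the spare, caps, pencil, mug and glue looked unmoved in the last views. One orange look-alike and a blue one were partly hidden by the arm in the scene view, but both were visible and in place in the top view.

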